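Crack open the sticky lid of the chip dry box and hold it

ROBOT

A 7-joint arm with a two-finger parallel gripper is mounted at the origin on the work surface. World frame = base frame: x ahead of the robot, y to its left, z up, the work surface at z = 0. Lengths are in mm, angles in rad, forces in N, time in s.
With the tool pointing down it reaches from about 400 to 875 mm from the base axis. Payload 4.4 kg.
Tool frame: the origin (TCP) lies on the centre line of the jaws, within the pads' length; the fingertips stand 17 mm ahead of it and the grasp point (between the pads) lies 2 mm behind it; z points along the fingers, x is the direction in which the jaws open and shut, and the axes are right-handed (so a half turn about z gives the same grasp; the last joint's range is limited). The gripper opens to 85 mm and grips with 20 to 120 N. Pads are 22 mm wide; open, the fingers measure 114 mm over their backs; the gripper's body (76 mm by 85 mm) begins 54 mm behind the grasp point. The pads swing forward as they close: fully open they stand 13 mm farther back than shut.
Start: joints at [1.261, 0.628, 0.038, 1.517, -0.027, 0.996, -0.02], TCP at [156.931, -630.785, 248.313] pointing down, gripper open.
Joint ranges: [-3.06, 3.06], [-0.37, 2.12], [-1.25, 1.32], [0.18, 2.47], [-1.1, 4.24], [0.23, 1.98], [-2.94, 2.94]. Speed limits (rad/s): [2.57, 2.57, 3.14, 3.14, 3.14, 3.14, 3.14].

INTERFACE

Orientations are given as a rotation vector (axis times angle).
In Python, from workcell import get_state, camera, job_done gives the robot as it stands.
- The arm moves only by the tool drive_tool, never from a script. Its argument "plan" is a list of rows, each a list of 7 numbers: the shift along the tool's x, y, z in cm, then the turn, a rotation vector about the tool's x, y, z in degrees, then the gripper's target within -1 to 1 (fully open at 1, half-way at 0, shut at -1). A call has 1 to 12 rows; each row shifts and turns the pose as measured when the row begins, along the tool's axes as they then stand; what a row does not reach is not made up. A row lasts 1/10 s, in which the tool goes at most 50 mm and 8.59 degrees, less where a joint would pass 70% of its speed; a pose out of reach is approached as far as the arm can. A call is refused whole if a number of a shift passes 5 or a number of a turn 8.59, either way. A call with a gripper value outside its range is refused whole. The fingers move at their own pace and stop on an object; "grip_force" is the grip in N (left out, the last holds). Time passes only in rows, so rows that do not move let the fingers close. It gives the time, the measured TCP pose, the force and the opening at its end, in the units of the state.
- get_state(): the state, without advancing time (a new reading comes with each control period).
- camera(name): name is "side" or "top"; returns a dict with "image" (400x640x3 uint8, red, green, blue), "fovy" (degrees; the focal length in pixels is half the picture's height over the tangent of half this angle, whatever the lens; pixels are square), "cx", "cy" (the principal point, pixels), "rvec" (rotation vector, rad) and "tvec" (3), from world to camera coordinates, as OpenCV has them. Camera axes: x right, y down, z forward; pixel columns grow to the right and rows downward; lengths in mm; the calibration is good to about 2 mm. A picture is of the moment at which its call begins. There is no depth.
- job_done(): hands the job in, once; it reports no verdict.
The state is a dict: "t": time; "qpos": joint angles; "qd": joint speeds; "tau": joint torques, N m; "tool_pos": TCP position; "tool_rot": TCP orientation; "wrist_force": force on the tool from outside, world axes, zero at the start; "wrist_torque": the same for the moment, N m; "opening": finger opening in mm.
Only numpy, scipy, OpenCV 4.12 (cv2) and the standard library are available. Lean on these libraries where they do the work, as an engineer would, in place of code of your own. Each camera call takes 0.05 s, during which the arm holds its last target. There are 200 camera calls.

TASK

Please open the dry box just a crack for me: swing the turn catch at its front a quarter turn aside, take the lid by its bar handle and pull up steadily until the sticky gasket lets go, then hold the lid about 30 mm open at its front edge so that I can slip a tube of chips out without letting the damp in. Do not let the lid jump up beyond about 60 mm at any time, leave the mug, tape, screwdriver and guitar pickup alone, and finish while still holding the lid by its handle at that opening.

Things in the scene. Friction and masses are not known exactly. Their poses are not given: they have to be found in the camera images.
- drybox: The dry box: white plastic, 220 (its x) by 300 (its y) mm, 120 mm high, with a lid on top whose upper face is 136 mm above the work surface. It stands fixed. Origin: centre of its underside, on the work surface. Its -x side is the front (catch), its +x side carries the lid's hinge; z up. It is turned at most 0.42 rad from facing the robot.
- hinge (a point): Point on the lid's hinge axis at the middle of the box's back edge, 112 mm behind the box's centre (box +x) and 124 mm up. The axis runs along the box's y; this point's axes are those of the box.
- handle (a point): Middle of the round black bar of the lid's handle: bar 12 mm thick, 110 mm long between its posts, along the box's y. With the lid shut it lies 70 mm in front of the box's centre (box -x), 170 mm above the work surface, 28 mm of free room between bar and lid; it is 182 mm in front of the hinge axis and 46 mm above it, and swings about that axis with the lid. Its axes are the lid's (those of the box when shut). The bar is also called lid_c1.
- lid_front (a point): Middle of the lower front edge of the lid (lid 226 mm front to back, 306 mm wide, 14 mm thick, white frame with a clear pane), 226 mm in front of the hinge axis.
- lid (a joint): Opening of the lid in rad: 0 shut, grows as the front edge rises; 0.133 is 30 mm and 0.27 is 60 mm at the front edge. The old gasket sticks: it takes about 14 to 21 N straight up at the handle to break it, with the peak within the first 1 to 3 mm of lift; the pull then falls quickly, and above about 10 mm at the front edge only the lid's weight (3 to 6 N at the handle) and a little rubbing are left. Let go, the lid falls shut.
- catch (a joint): Angle of the turn catch in rad: 0 when its nose points straight back over the lid and its knob straight to the front (box -x); range -1.75 to 1.75, positive is counter-clockwise from above (knob goes to the box's -y). It may be swung either way, stays where it is left (light friction, under 1 N at the knob) and blocks the lid until it stands beyond about 1.15 either way; a quarter turn is 1.57.
- catch_knob (a point): Centre (half-way up) of the upright steel knob of the catch: a round pin 14 mm thick, 24 mm high (143 to 168 mm above the work surface), 42 mm from the catch's pivot, standing on a flat steel bar 14 mm wide, 6 mm thick and 78 mm long.
- catch_pivot (a point): Pivot of the turn catch (vertical axis), 134 mm in front of the box's centre (box -x), 20 mm in front of the lid's front edge, at the height of the catch's bar, 140 mm above the work surface.
- mug_mid (a point): Bystander: centre of a white mug, 80 mm across, 92 mm high. Leave it alone.
- tape_mid (a point): Bystander: centre of a black roll of tape lying flat, 96 mm across, 19 mm high. Leave it alone.
- driver_grip (a point): Bystander: handle of a screwdriver 160 mm long that lies on the table. Leave it alone.
- pickup_mid (a point): Bystander: centre of a guitar pickup, 42 by 84 mm, 20 mm high. Leave it alone.

How it is judged:
By the outcome, as a careful person would: the job done as asked, in the order asked, and still so for the second after the job is handed in, while the arm keeps its last pose, push and grip.
It also fails if it takes over 51 s, if anything falls off the work surface, if the arm or the gripper's body presses on something with over 40 N, if the wrist force passes 120 N, or if a joint passes its speed limit or range.

## Working session

There is one attempt and no reset: what is moved stays moved. The work goes in short steps, Python scripts to look and compute and a tool call to move; the robot and the scene stay as the last step left them, time stands still between calls to the robot, and variables do not carry over. Pictures are saved under pics/ and viewed, about 8 in all and at most 12, crops included, and the job is handed in when it is done.

Besides the shell and the picture viewer there is one more tool, called as name(argument=value, ...), one argument or row to a line, values as JSON. drive_tool: Moves the arm, as the interface text tells. Its arguments: {"type":"object","properties":{"plan":{"type":"array","items":{"type":"array","items":{"type":"number"}}},"grip_force":{"type":"number"}},"required":["plan"]}

```bash
mkdir -p pics; cat > h.py <<'E'
import numpy as np, cv2
from workcell import get_state, camera, job_done
R=lambda v: cv2.Rodrigues(np.array(v,float))[0]
def K(c):
    f=c["image"].shape[0]/2/np.tan(np.radians(c["fovy"])/2); return f
def ray(c,u,v,z):
    f=K(c);A=R(c["rvec"]);t=np.array(c["tvec"]).ravel()
    d=A.T@np.array([(u-c["cx"])/f,(v-c["cy"])/f,1]);o=-A.T@t
    return o+d*(z-o[2])/d[2]
def proj(c,p):
    q=R(c["rvec"])@np.array(p,float)+np.array(c["tvec"]).ravel();f=K(c)
    return f*q[0]/q[2]+c["cx"],f*q[1]/q[2]+c["cy"]
E
python3 - <<'E'
from h import *
import pickle
for n in("top","side"):
    c=camera(n);pickle.dump(c,open(n+".pkl","wb"))
    cv2.imwrite(f"pics/{n}1.png",c["image"][:,:,::-1]);print(n,c["fovy"],c["cx"],c["cy"],-R(c["rvec"]).T@np.array(c["tvec"]).ravel())
s=get_state();print(s)
E
```

```text
top 43.11189157238134 325.1384755024556 197.00254773787262 [ 445.45286667  -26.21166709 1660.17018474]
side 43.2111403447021 314.15265504037666 201.89022624365796 [  509.21935414 -1286.98525321  1263.86668764]
{'t': 0.1, 'qpos': array([ 1.26118454,  0.62922019,  0.03843561,  1.5182295 , -0.02701044,
        0.99630526, -0.01999335]), 'qd': array([ 2.97754317e-04, -3.55521818e-03,  1.34318084e-03, -9.75244419e-04,
       -7.31679102e-06, -1.48346774e-04, -4.73259654e-04]), 'tau': array([ 2.42101953e-03, -5.64537656e+01,  1.23009738e+00, -1.93973565e+01,
        1.11591237e-02,  5.43626491e-03, -4.74225169e-05]), 'tool_pos': array([ 156.82825131, -630.27202906,  247.51484056]), 'tool_rot': array([-2.47430209e+00,  1.93418297e+00,  2.03476808e-03]), 'wrist_force': array([-0.2255205 ,  0.02701711, -0.46644367]), 'wrist_torque': array([-0.0236912 ,  0.00891392,  0.00261302]), 'opening': 85.50014800521741}
```

View pics/top1.png

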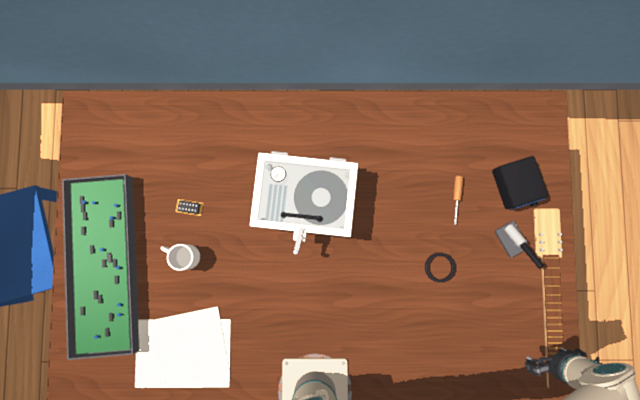

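View pics/side1.png

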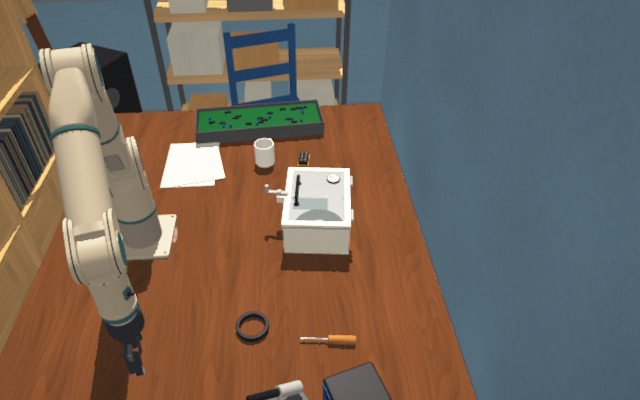

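The top view shows the lid with corners near (259,153), (358,162), (353,236) and (250,229). The bar handle runs from (283,215) to (320,218), and the catch points towards the robot with its knob near (296,250). The side view agrees. Next I'll measure these.

```bash
cat > m.py <<'E'
from h import *
import pickle,sys
c=pickle.load(open("top.pkl","rb"));im=c["image"].astype(int)
# handle: dark pixels inside the lid
m=np.zeros((400,640),bool);m[205:226,276:328]=1
d=(im.max(2)<70)&m
n,l,st,ce=cv2.connectedComponentsWithStats(d.astype(np.uint8))
i=1+np.argmax(st[1:,4]);(u,v),wh,a=cv2.minAreaRect(np.argwhere(l==i)[:,::-1].astype(np.float32))
bx=cv2.boxPoints(((u,v),wh,a));print("handle px",u,v,wh,a)
h=ray(c,u,v,174);e=sorted(bx.tolist());e1=ray(c,*np.mean(e[:2],0),174);e2=ray(c,*np.mean(e[2:],0),174)
dy=e1-e2;th1=np.arctan2(-dy[0],dy[1]);print("handle",h,"len",np.linalg.norm(dy),"yaw",th1)
# lid outline
g=((im.min(2)>150)).astype(np.uint8);g[:,:245]=0;g[:,365:]=0;g[:148]=0;g[260:]=0
g=cv2.morphologyEx(g,cv2.MORPH_OPEN,np.ones((3,3)))
cn=max(cv2.findContours(g,0,2)[0],key=cv2.contourArea)
g2=cv2.morphologyEx(cv2.drawContours(g*0,[cn],-1,1,-1),cv2.MORPH_OPEN,np.ones((25,25)))
cn=max(cv2.findContours(g2,0,2)[0],key=cv2.contourArea)
w=np.array([ray(c,*p[0],136)[:2] for p in cn],np.float32)
(cx,cy),wh,a=cv2.minAreaRect(w);print("lid ctr",cx,cy,wh,a)
for th in(th1,):
    X=np.array([np.cos(th),np.sin(th)]);lc=np.array([cx,cy])
    print("handle-lidctr in box axes",(h[:2]-lc)@X,(h[:2]-lc)@[-X[1],X[0]])
cr=cv2.resize(c["image"][140:270,235:375],None,fx=4.5,fy=4.5,interpolation=cv2.INTER_CUBIC)
cv2.imwrite("pics/crop1.png",cr[:,:,::-1])
E
python3 m.py
```

```text
handle px 301.5 216.5 (41.106414794921875, 4.15618896484375) 4.899092674255371
handle [542.76717724  35.2603636  174.        ] len 120.82659234236468 yaw -0.08651049796384573
lid ctr 614.6282958984375 30.509796142578125 (307.55023193359375, 236.86582946777344) 83.69156646728516
handle-lidctr in box axes -72.0028411650029 -1.4761878864769533
```

View pics/crop1.png

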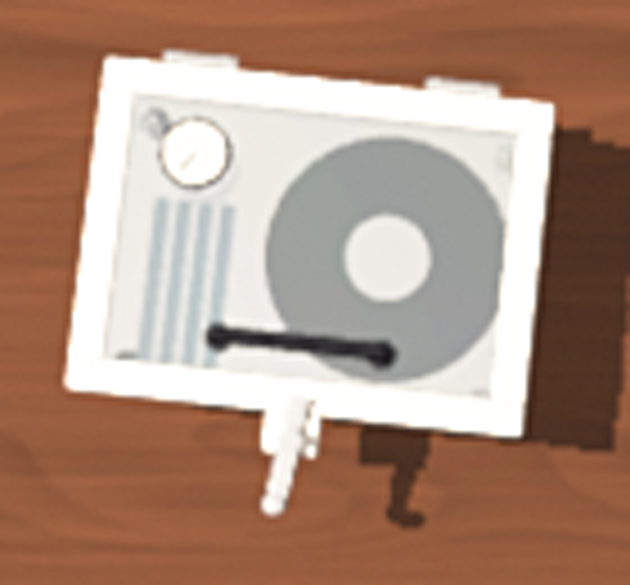

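The crop shows the knob top at about (295.2,252.4) in full-image pixels, with the catch turned slightly to the left (box +y). The bar and hinges are clear.

```bash
cat > g.py <<'E'
from h import *
import pickle
H=np.array([542.8,35.3]);th=-0.098
X=np.array([np.cos(th),np.sin(th)]);Y=np.array([-X[1],X[0]])
B=H+70*X;P=B-134*X
E
python3 - <<'E'
from g import *
c=pickle.load(open("top.pkl","rb"));s=pickle.load(open("side.pkl","rb"))
k=ray(c,295.2,252.4,168)[:2];d=k-P
print("box",B,"pivot",P,"knob",k,"r",np.hypot(*d),"ang",np.arctan2(-d@Y,-d@X))
for n,p in(("knob",[*k,168]),("handle",[*H,176]),("pivot",[*P,140])):print(n,"top",proj(c,p),"side",proj(s,p))
im=s["image"].copy()
cv2.imwrite("pics/crop2.png",cv2.resize(im[160:260,255:365],None,fx=5,fy=5,interpolation=cv2.INTER_CUBIC)[:,:,::-1])
# pushing arc: finger lags knob
for a in (0.75,0.4,0,-0.4,-0.8,-1.1,-1.2):
  print(a,P+44*(-np.cos(a)*X-np.sin(a)*Y))
E
```

```text
box [612.46412894  28.4509753 ] pivot [479.10708211  41.56196544] knob [437.87807784  53.57869926] r 42.944530329235825 ang -0.18560650139205243
knob top (np.float64(295.19999999999993), np.float64(252.40000000000003)) side (np.float64(265.65362971738483), np.float64(184.56651619477336))
handle top (np.float64(301.4584995477253), np.float64(216.44431137093497)) side (np.float64(296.5513365864094), np.float64(184.73856659905778))
pivot top (np.float64(299.784702339788), np.float64(238.48733026325587)) side (np.float64(278.20233256537995), np.float64(192.52612250664748))
0.75 [444.1327214   14.86376151]
0.4 [437.09836642  28.4750328 ]
0 [435.31820107  45.86706668]
-0.4 [440.4513372   62.57941973]
-0.8 [451.68736549  75.97357889]
-1.1 [463.08135342  82.53971574]
-1.2 [467.25236413  83.93490092]
```

View pics/crop2.png

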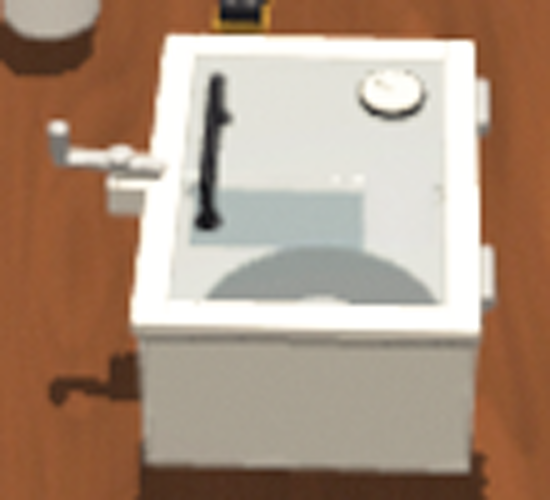

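drive_tool(
  plan=[
    [0,0,0,0,0,-7,-1],
    [-5,0,0,0,0,-7,-1],
    [-5,2,0,0,0,-7,-1],
    [-5,3,0,0,0,-7,-1],
    [-4,4,0,0,0,-7,-1],
    [-3,4.5,0,0,0,-7,-1],
    [-2,4.5,0,0,0,-7,-1],
    [-1,4.5,0,0,0,-7,-1],
  ],
)

```text
t: 0.9
tool_pos: [-119.7, -598.6, 242.4]
tool_rot: [-3.094, 0.462, 0.002]
wrist_force: [0.8, -1.0, 0.2]
opening: -0.1
```

The side view puts the knob at about (266.6,185), against a predicted (265.7,184.6), so the two views agree. My shift signs were wrong for the rotating tool frame. The tool is still clear of everything, so I'll go back around.

drive_tool(
  plan=[
    [4.3,-1.9,0,0,0,0,-1],
    [4.3,-1.9,0,0,0,0,-1],
    [4.3,-1.9,0,0,0,0,-1],
    [4.3,-1.9,0,0,0,0,-1],
    [4.3,-1.9,0,0,0,0,-1],
    [4.3,-1.9,0,0,0,0,-1],
    [4.3,-1.9,0,0,0,0,-1],
    [4.3,-1.9,0,0,0,0,-1],
    [4.3,-1.9,0,0,0,0,-1],
  ],
)

```text
t: 1.8
tool_pos: [290.6, -560.3, 233.5]
tool_rot: [-3.085, 0.515, 0.02]
wrist_force: [-0.1, -1.7, 0.5]
opening: -0.1
```

drive_tool(
  plan=[
    [0.2,-4.5,-0.2,0,0,-1.2,-1],
    [0.2,-4.5,-0.2,0,0,-1.2,-1],
    [0.2,-4.5,-0.2,0,0,-1.2,-1],
    [0.2,-4.5,-0.2,0,0,-1.2,-1],
    [0.2,-4.5,-0.2,0,0,-1.2,-1],
    [0.2,-4.5,-0.2,0,0,-1.2,-1],
    [0.2,-4.5,-0.2,0,0,-1.2,-1],
    [0.2,-4.5,-0.2,0,0,-1.2,-1],
    [0.2,-4.5,-0.2,0,0,-1.2,-1],
    [0.2,-4.5,-0.2,0,0,-1.2,-1],
    [0.2,-4,-0.2,0,0,-1.2,-1],
    [0,0,0,0,0,0,-1],
  ],
)

```text
t: 3.0
tool_pos: [429.6, -65.1, 259.2]
tool_rot: [-3.119, 0.12, 0.009]
wrist_force: [0.7, -1.1, -0.1]
opening: 0.1
```

drive_tool(
  plan=[
    [0.2,-2.3,0,0,0,0.6,-1],
    [0.1,-2.4,0,0,0,0.6,-1],
    [0.1,-2.2,0,0,0,0,-1],
    [0,0,2.2,0,0,0,-1],
    [0,0,2.2,0,0,0,-1],
    [0,0,2.2,0,0,0,-1],
    [0,0,2,0,0,0,-1],
    [0,0,0,0,0,0,-1],
  ],
)

```text
t: 3.8
tool_pos: [439.6, 5.2, 171.4]
tool_rot: [-3.12, 0.156, 0.009]
wrist_force: [-0.9, 0.4, 0.4]
opening: -0.1
```

drive_tool(
  plan=[
    [-0.25,-1.15,0.3,0,0,0,-1],
    [-0.25,-1.15,0.2,0,0,0,-1],
    [-0.15,-0.9,0,0,0,0,-1],
    [-0.15,-0.9,0,0,0,0,-1],
    [0.2,-0.8,0,0,0,0,-1],
    [0.2,-0.8,0,0,0,0,-1],
    [0.5,-0.75,0,0,0,0,-1],
    [0.5,-0.75,0,0,0,0,-1],
    [0,0,0,0,0,0,-1],
  ],
)

```text
t: 4.7
tool_pos: [456.6, 74.8, 169.8]
tool_rot: [-3.126, 0.166, 0.004]
wrist_force: [-0.4, 0.0, 0.2]
opening: -0.1
```

```bash
cat > pic.py <<'E'
from h import *
import sys
n,o,a,b,c_,d=sys.argv[1],sys.argv[2],*map(int,sys.argv[3:])
c=camera(n);cv2.imwrite("pics/"+o,cv2.resize(c["image"][a:b,c_:d],None,fx=4,fy=4,interpolation=cv2.INTER_CUBIC)[:,:,::-1])
s=get_state();print(s["tool_pos"],s["wrist_force"])
E
python3 pic.py side p5.png 120 260 220 360
```

```text
[456.14301874  74.92974196 169.72471825] [ 0.06646646 -0.32278259 -0.56956817]
```

View pics/p5.png

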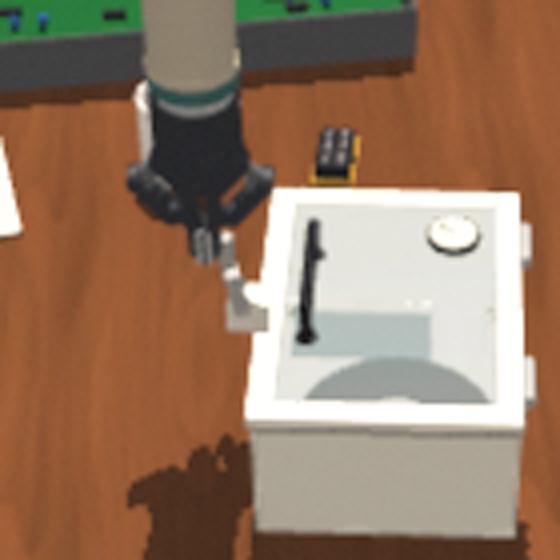

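The crop shows the catch swung most of the way, with the knob at about (230,240) in the crop, next to the fingertips. I'll finish the swing, back off and lift.

drive_tool(
  plan=[
    [0.5,-0.4,0,0,0,0,-1],
    [0.5,-0.3,0,0,0,0,-1],
    [0,0,0,0,0,0,-1],
    [-2,0,0,0,0,0,-1],
    [0,0,-4,0,0,0,-1],
    [0,0,-4,0,0,0,-1],
    [-4,0,0,0,0,0,-0.1],
    [-3,0,0,0,0,0,-0.1],
    [0,0,0,0,0,0,-0.1],
  ],
)

```text
t: 5.65
tool_pos: [378.2, 95.5, 253.4]
tool_rot: [-3.118, 0.16, -0.001]
wrist_force: [0.9, 0.4, 0.2]
opening: 38.3
```

```bash
python3 pic.py side p6.png 120 260 220 360; python3 - <<'E'
from g import *
s=get_state();print(s["opening"],R(s["tool_rot"]))
c=camera("side")
for a in(-1.2,-1.4,-1.57,-1.7):
  k=P+42*(-np.cos(a)*X-np.sin(a)*Y);u,v=proj(c,[*k,168]);print(a,(u-220)*4,(v-120)*4)
E
```

```text
[380.1146488   95.55444995 253.51939428] [-0.03400347  0.64930147 -0.3525074 ]
38.3252175320687 [[ 0.99468822 -0.10288451  0.00318297]
 [-0.1029276  -0.99449076  0.01985042]
 [ 0.00112313 -0.0200726  -0.99979789]]
-1.2 217.3136075179725 235.8295363355944
-1.4 226.85331543178836 234.35367391417492
-1.57 235.1034562701807 234.0427942580394
-1.7 241.35108692446397 234.3969715273273
```

View pics/p6.png

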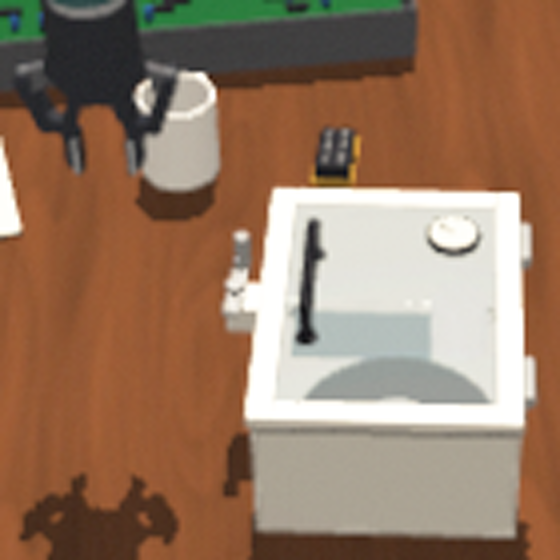

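The knob is at crop (240,235), which is a catch angle of about -1.6, so the lid is free. Next I'll move over the bar.

drive_tool(
  plan=[
    [4.2,1.1,0,0,0,0,-0.1],
    [4.2,1.2,0,0,0,0,-0.1],
    [4.2,1.2,0,0,0,0,-0.1],
    [4.2,1.2,0,0,0,0,-0.1],
    [0,0,1.5,0,0,0,-0.1],
    [0,0,1.5,0,0,0,-0.1],
    [0,0,0,0,0,0,-0.1],
  ],
)

```text
t: 6.45
tool_pos: [560.2, 28.7, 219.5]
tool_rot: [-3.114, 0.165, -0.018]
wrist_force: [-0.1, 0.0, -0.5]
opening: 37.9
```

drive_tool(
  plan=[
    [-1.7,-0.2,0,0,0,0,-0.1],
    [0,0,0.8,0,0,0,-0.1],
    [0,0,0,0,0,0,-0.1],
  ],
)

```text
t: 6.75
tool_pos: [545.9, 32.8, 210.6]
tool_rot: [-3.112, 0.166, -0.02]
wrist_force: [-0.8, -0.3, -0.8]
opening: 38.2
```

```bash
python3 pic.py side p7.png 120 260 220 360; python3 - <<'E'
from g import *
c=camera("side");p=get_state()["tool_pos"]
print(p,get_state()["tool_rot"])
for z in (p[2],p[2]-10,170):
  u,v=proj(c,[p[0],p[1],z]);print(z,(u-220)*4,(v-120)*4)
E
```

```text
[546.07067268  33.00241217 211.10026872] [ 0.02518189 -0.11418233  0.11406392]
[546.26070614  33.03916846 211.37110426] [-3.11216657  0.16616602 -0.02124484]
211.3711042557031 309.4543761902082 227.74120878838914
201.3711042557031 309.7281863881667 237.0833935535578
170 310.57343721623397 265.92267517124685
```

View pics/p7.png

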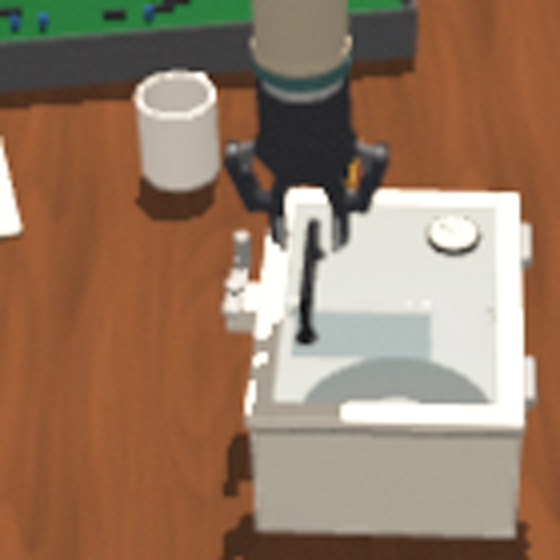

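The fingers straddle the bar. The TCP projected to bar height lands at (310.6,266), and the bar is at u≈311.6 there. I'll centre slightly and descend.

drive_tool(
  plan=[
    [-0.3,0.8,1,0,0,0,-0.1],
    [0,0,1,0,0,0,-0.1],
    [0,0,1,0,0,0,-0.1],
    [0,0,0.9,0,0,0,-0.1],
    [0,0,0,0,0,0,-0.1],
  ],
)

```text
t: 7.35
tool_pos: [544.0, 25.1, 169.1]
tool_rot: [-3.112, 0.168, -0.024]
wrist_force: [-0.2, -0.7, 0.2]
opening: 38.5
```

drive_tool(
  plan=[
    [0,0,0,0,0,0,-0.4],
    [0,0,0,0,0,0,-0.6],
    [0,0,0,0,0,0,-1],
    [0,0,0,0,0,0,-1],
    [0,0,0,0,0,0,-1],
    [0,0,0,0,0,0,-1],
  ],
  grip_force=60,
)

```text
t: 7.95
tool_pos: [543.8, 25.5, 168.9]
tool_rot: [-3.112, 0.167, -0.023]
wrist_force: [-0.4, -0.3, -1.9]
opening: 10.2
```

The gripper has stopped on the bar (10.2 mm). Now I'll pull gently.

drive_tool(
  plan=[
    [0,0,-0.1,0,0,0,-1],
    [0,0,-0.1,0,0,0,-1],
    [0,0,-0.1,0,0,0,-1],
  ],
)

```text
t: 8.25
tool_pos: [544.0, 25.5, 170.0]
tool_rot: [-3.111, 0.167, -0.022]
wrist_force: [5.0, 0.1, -16.9]
opening: 10.1
```

drive_tool(
  plan=[
    [0,0,-0.15,0,0,0,-1],
    [0,0,-0.15,0,0,0,-1],
  ],
)

```text
t: 8.45
tool_pos: [544.1, 25.5, 170.4]
tool_rot: [-3.11, 0.166, -0.02]
wrist_force: [6.6, 1.5, -20.3]
opening: 9.8
```

drive_tool(
  plan=[
    [0,0,-0.2,0,0,0,-1],
    [0,0,-0.2,0,0,0,-1],
    [0,0,-0.2,0,0,0,-1],
  ],
)

```text
t: 8.75
tool_pos: [545.0, 25.4, 173.8]
tool_rot: [-3.109, 0.166, -0.02]
wrist_force: [4.5, 0.4, -12.5]
opening: 10.1
```

drive_tool(
  plan=[
    [0.05,0,-0.25,0,-1.3,0,-1],
    [0.1,0,-0.25,0,-1.3,0,-1],
    [0.1,0,-0.25,0,-1.3,0,-1],
    [0.1,0,-0.25,0,-1.3,0,-1],
    [0,0,0,0,0,0,-1],
  ],
)

```text
t: 9.25
tool_pos: [548.9, 25.0, 186.2]
tool_rot: [-3.101, 0.164, 0.124]
wrist_force: [1.7, 0.5, -6.2]
opening: 10.2
```

drive_tool(
  plan=[
    [0.15,0,-0.3,0,-1.2,0,-1],
    [0.1,0,-0.25,0,-1,0,-1],
    [0,0,0,0,0,0,-1],
    [0,0,0,0,0,0,-1],
  ],
)

```text
t: 9.65
tool_pos: [551.3, 24.7, 192.6]
tool_rot: [-3.097, 0.163, 0.181]
wrist_force: [1.4, 0.1, -6.4]
opening: 9.7
```

```bash
python3 pic.py side p8.png 120 260 220 360
```

```text
[551.25523179  24.69736128 192.59157919] [ 1.38524638 -0.11274278 -4.89286537]
```

View pics/p8.png

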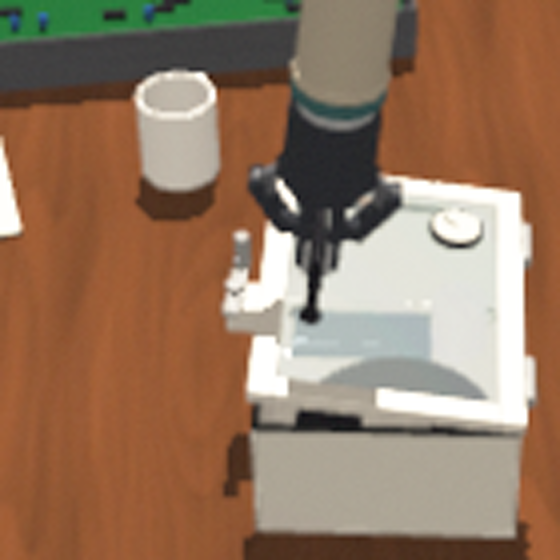

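The lid is open, with a dark gap at crop (255–420, 405–425). The bar's near end rose from v=340 to about v=318, roughly 24 mm at the handle, or about 30 mm at the front edge. I'll check that it holds steady.

drive_tool(
  plan=[
    [0,0,0,0,0,0,-1],
    [0,0,0,0,0,0,-1],
    [0,0,0,0,0,0,-1],
    [0,0,0,0,0,0,-1],
    [0,0,0,0,0,0,-1],
    [0,0,0,0,0,0,-1],
  ],
)

```text
t: 10.3
tool_pos: [551.3, 24.7, 192.6]
tool_rot: [-3.097, 0.163, 0.178]
wrist_force: [0.6, 0.2, -5.3]
opening: 10.0
```

```bash
python3 -c "
from h import *
print(job_done())"
```

```text
the job is handed in; nothing more can be done
None
```

The dry box is open a crack. The arm is holding the lid by its handle at about 30 mm open at the front edge, and I handed the job in at about 10.3 s.

- **Catch:** I swung it aside towards the box's +y. The side camera put it at about -1.6 rad, past the 1.15 needed to free the lid.
- **Gasket:** I pulled up in steps of 1–2 mm. The highest pull I read was about 20 N, then it fell off as the gasket let go. No reading showed the lid above the final opening.
- **Final opening:** The gripper rose 23.7 mm, which works out to 0.133 rad, or 30 mm at the front edge. The picture independently gave about 24 mm of rise at the handle. The hold stayed steady for 0.6 s, with about 5 N of lid weight and the fingers 10 mm apart on the bar.
- **Bystanders:** The arm stayed clear of the mug, tape, screwdriver and pickup throughout. I did not check each one again in a final picture.

**Checks that disagreed:**
- My first move went the wrong way because of a sign error, in free space above the table, and I corrected it.
- The two cameras differed by about 10 mm along the handle's length, so the grip is only roughly centred on the bar.
- The gripper read 10 mm on a 12 mm bar, but I saw no slip.

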